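# Put the grill-stand rail away in its bay

## Task

Without gripping or lifting it, push the long aluminium rail across the table into the low three-sided steel bay: slip the end nearer the post through the mouth at an angle and in behind the post first, then push the other end round, until the whole rail lies flat along the bay's back wall. Only push it with closed or outside fingers, never take it between them, and leave the mug, the canister and the jar where they stand.

Things in the scene. Friction and masses are not known exactly. Their poses are not given: they have to be found in the camera images.
- rail: Straight aluminium box-section rail with black end caps, loose, about 0.2 to 0.35 kg, 220 mm long (its own y), 32 mm wide (x), 25 mm high (z). Origin: centre of the underside. It slides flat on the table (friction coefficient about 0.5 to 0.7), lying in front of the bay's mouth, roughly parallel to the bay, shifted towards the bay's -y side.
- rail_a (a point): Centre of the rail's +y end face, 12.5 mm above its underside: the end nearer the post, which goes in first.
- rail_b (a point): Centre of the rail's -y end face, 12.5 mm above its underside: the end farther from the post.
- bay: Fixed bay of dark steel bars 12 mm thick and 30 mm high, standing on the table, no lip or step at the floor (a thin grey sheet marks it). Origin on the table in the middle of the bay's floor. Inside it is 260 mm long (y from -130 to +130 mm) and 100 mm deep: inner face of the back wall at x = +50 mm, open mouth at x = -50 mm, facing the robot. The two end walls, y = 130 to 142 mm either side, run from the mouth to the back.
- post: Fixed bright steel post, 18 mm in diameter and 60 mm high, origin at the centre of its foot, standing on the mouth line of the bay (bay x = -50 mm), 40 to 65 mm to the +y side of the bay's middle. The gap between it and the -y end wall is shorter than the rail.
- mug: Bystander: steel mug 76 mm across, 75 mm high, left of the bay and nearer the robot; origin under its centre.
- canister: Bystander: green can 72 mm across, 100 mm high, to the right of the bay; origin under its centre.
- jar: Bystander: amber jar 52 mm across, 75 mm high, beyond the bay; origin under its centre.
Things that resemble listed ones, but are neither listed nor needed, are in the scene too. Several things look just like the rail: the one meant starts farthest to the robot's right. There is more than one size of the post; the job needs the larger.

How it is judged:
By the outcome, as a careful person would: the job done as asked, in the order asked, and still so for the second after the job is handed in, with the robot touching nothing.
It also fails if it takes over 70 s, if anything falls off the work surface, if the arm or the gripper's body presses on something with over 40 N, if the wrist force passes 120 N, or if a joint passes its speed limit or range.

## Robot

A 6-joint arm with a two-finger parallel gripper is mounted at the origin on the work surface. World frame = base frame: x ahead of the robot, y to its left, z up, the work surface at z = 0. Lengths are in m, angles in rad, forces in N, time in s.
With the tool pointing down it reaches from about 0.3 to 0.775 m from the base axis. Payload 14.6 kg.
Tool frame: the origin (TCP) lies at the centre of the arm's flange, where the gripper is bolted on; the fingertips stand 173 mm ahead of it and the grasp point (between the pads) lies 155 mm ahead of it; y points along the fingers, x is the direction in which the jaws open and shut, and the axes are right-handed (so a half turn about y gives the same grasp; the last joint's range is limited). The gripper opens to 85 mm and grips with 20 to 120 N. Pads are 22 mm wide; open, the fingers measure 114 mm over their backs; the gripper's body (76 mm by 85 mm) begins 54 mm behind the grasp point. The pads swing forward as they close: fully open they stand 13 mm farther back than shut.
Start: joints at [1.041, 0.3, 1.521, -0, 1.321, -0.067], TCP at [0.246, 0.492, 0.405] pointing down, gripper open.
Joint ranges: [-3.03, 3.03], [-0.79, 2.21], [0.23, 2.52], [-1.04, 4.18], [0, 3.07], [-2.55, 2.55]. Speed limits (rad/s): [2.22, 2.22, 2.57, 3.14, 3.14, 3.14].

## Interface

Orientations are given as a 3x3 rotation matrix whose columns are the frame's x, y, z axes.
In Python, from cell import sensors, optics, r, search_frame, silhouettes, landmark_of gives the robot as it stands.
- The arm moves only by the tool arm_command, never from a script. Its argument "deltas" is a list of rows, each an object with "xyz": the shift along the tool's x, y, z in mm, a list of three; "delta_rot": the turn, a rotation vector about the tool's x, y, z in rad, a list of three. A call has 1 to 10 rows; each row is the pose to reach, as a shift and turn from the pose measured when the call began, along the tool's axes at that moment; what a row does not reach only later rows make up. A row lasts 1/8 s, in which the tool goes at most 62.5 mm and 10.7 degrees, less where a joint would pass 70% of its speed; a pose out of reach is approached as far as the arm can. A call with a gripper value outside its range is refused whole. "fingers" is the gripper's target within -1 to 1 (fully open at 1, half-way at 0, shut at -1), set as the call begins (left out, the last holds). The fingers move at their own pace and stop on an object; the grip force is fixed at half the most. Time passes only in rows, so rows that repeat a pose let the fingers close. It gives the time, the measured TCP pose, the force and the opening at its end, in the units of the state.
- sensors.state(): the state, without advancing time (a new reading comes with each control period).
- optics.capture(name): name is "scene" or "top"; returns the picture (400x640x3 uint8, red, green, blue); there is no depth.
- optics.camera_info(name): a dict with "fovy" (degrees; the focal length in pixels is half the picture's height over the tangent of half this angle, whatever the lens; pixels are square), "cx", "cy" (the principal point, pixels), "R" (3x3) and "t" (3): a world point X has camera coordinates R X + t. Camera axes: x right, y down, z forward; pixel columns grow to the right and rows downward; lengths in m; the calibration is good to about 2 mm. A picture is of the moment at which its call begins. camera_info takes no time and is no camera call.
- r.sign_off(): hands the job in, once; it reports no verdict.
Trained networks look in the newest picture that a camera, given by its name, has taken for a name from the list of things; names that differ only in an ending like _2 or _b are one class to them, and where a whole thing is asked for, a point or a joint stands for the part that bears it (a point fixed in the world has none). Each returns a list of dicts, best first, with "conf" (0 to 1); they miss things now and then, are a little off and sometimes report something else, mostly with a low value. They report only what shows in the picture. A call takes as long as a camera call. They do not tell look-alikes from the thing itself.
- search_frame(thing, camera): "position" ([column, row] in pixels, amid what is visible of it).
- silhouettes(thing, camera): "pixels" (400x640 bool, what is visible of it) and "position" ([column, row] in pixels, amid what is visible of it).
- landmark_of(thing, camera): "position" ([column, row] in pixels: a listed point, or the origin of a listed thing).
The state is a dict: "t": time; "joint_positions": joint angles; "qvel": joint speeds; "joint_efforts": joint torques, N m; "ee_pos": TCP position; "ee_rot": TCP orientation; "ft_force": force on the tool from outside, world axes, zero at the start; "torque": the same for the moment, N m; "gripper_width": finger opening in m.
Only numpy, scipy, OpenCV 4.12 (cv2) and the standard library are available. Lean on these libraries where they do the work, as an engineer would, in place of code of your own. Each camera call takes 0.05 s, during which the arm holds its last target.

## Working session

There is one attempt and no reset: what is moved stays moved. The work goes in short steps, Python scripts to look and compute and a tool call to move; the robot and the scene stay as the last step left them, time stands still between calls to the robot, and variables do not carry over. Pictures are saved under pics/ and viewed, and the job is handed in when it is done.

Besides the shell and the picture viewer there is one more tool, called as name([rows], argument=value, ...), one row to a line, values as JSON. arm_command: Moves the arm, as the interface text tells. Its arguments: {"type":"object","properties":{"deltas":{"type":"array"},"fingers":{"type":"number"}},"required":["deltas"]}

```bash
mkdir -p pics; ls; python3 - <<'E'
from cell import sensors, optics
import cv2
for n in ("scene","top"):
    im=optics.capture(n); cv2.imwrite(f"pics/{n}0.png",im[:,:,::-1])
    print(n,optics.camera_info(n))
print(sensors.state())
E
```

```text
pics
scene {'fovy': 55.018660783544895, 'cx': 319.4773583812782, 'cy': 205.00841832114548, 'R': array([[-0.83702805,  0.54715301, -0.00276176],
       [ 0.37767894,  0.57410179, -0.72647488],
       [-0.39590738, -0.60912291, -0.68718747]]), 't': array([ 0.474615  , -0.19963273,  1.07080586])}
top {'fovy': 44.503140341243274, 'cx': 326.5829217961091, 'cy': 196.17877375044682, 'R': array([[-0.0042492 , -0.99998449, -0.00360095],
       [-0.99176926,  0.00467505, -0.12795265],
       [ 0.1279675 ,  0.00302761, -0.99177374]]), 't': array([0.00357892, 0.56000344, 1.30706051])}
{'t': 0.1, 'joint_positions': array([ 1.04137717e+00,  3.00428897e-01,  1.52152010e+00,  2.49921983e-06,
        1.32071106e+00, -6.66104094e-02]), 'qvel': array([-0.00251738, -0.00190807, -0.00231047, -0.00143012, -0.0006118 ,
        0.00088508]), 'joint_efforts': array([ 2.77140884e-03, -5.44375348e+01, -3.62369263e+01,  2.70649133e-05,
        3.00461914e-03, -9.54912889e-05]), 'ee_pos': array([0.24554834, 0.49211343, 0.40417017]), 'ee_rot': array([[ 4.46463405e-01, -5.41160036e-04, -8.94801729e-01],
       [ 8.94801259e-01, -9.20048559e-04,  4.46463727e-01],
       [-1.06486937e-03, -9.99999430e-01,  7.34626687e-05]]), 'ft_force': array([ 0.37860834,  0.30750913, -0.0446865 ]), 'torque': array([ 0.00445505,  0.03338603, -0.04930468]), 'gripper_width': 0.0854425405676759}
```

View pics/scene0.png

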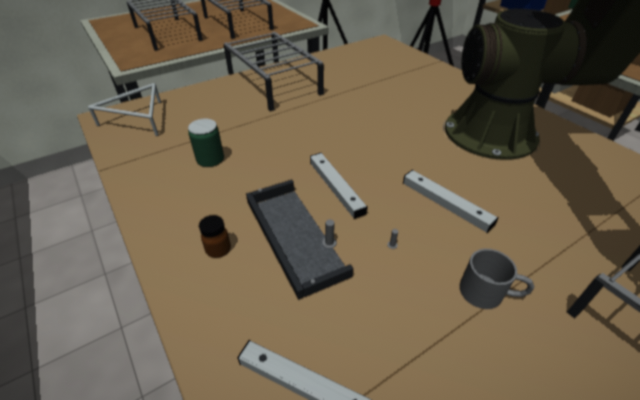

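View pics/top0.png

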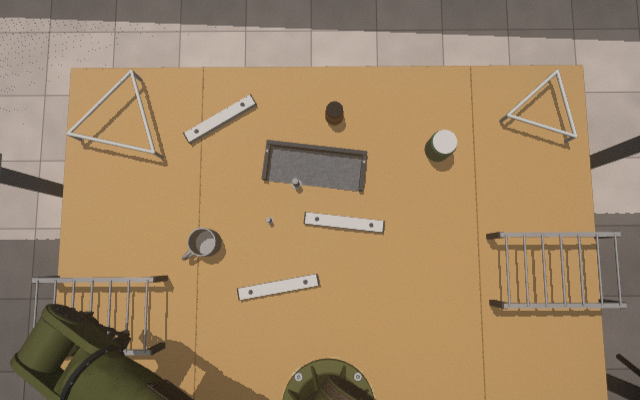

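Rail candidates in the top view are at (344,222), (278,287) and (220,118). The one at (344,222) is farthest to the robot's right and lies in front of the bay, so it is the rail meant. Post candidates are (296,183), on the mouth line and larger, and (269,220), small and loose-standing. I take (296,183). Next I confirm with an enlarged crop and measure.

```bash
cat > h.py <<'E'
import numpy as np, cv2
from cell import sensors, optics, search_frame, silhouettes, landmark_of
def cam(n):
    i=optics.camera_info(n); f=200/np.tan(np.radians(i['fovy'])/2)
    return f,i['cx'],i['cy'],np.array(i['R']),np.array(i['t'])
def ray(n,p,z):
    f,cx,cy,R,t=cam(n); d=R.T@np.array([(p[0]-cx)/f,(p[1]-cy)/f,1]); c=-R.T@t
    return c+d*(z-c[2])/d[2]
def proj(n,X):
    f,cx,cy,R,t=cam(n); q=R@np.asarray(X,float)+t
    return np.array([f*q[0]/q[2]+cx,f*q[1]/q[2]+cy])
def outline(im,n,pts,col=(0,0,255)):
    p=np.array([proj(n,x) for x in pts]); 
    return p
E
python3 - <<'E'
from h import *
for n in ("top","scene"):
    im=optics.capture(n)
    x0,y0=(240,120) if n=="top" else (230,140)
    cv2.imwrite(f"pics/{n}1.png",cv2.resize(im[y0:y0+125,x0:x0+165,::-1],None,fx=4.8,fy=4.8,interpolation=cv2.INTER_CUBIC))
    for th,z in (("rail_a",.0125),("rail_b",.0125),("rail",0),("bay",0),("post",0),("mug",0),("canister",0),("jar",0)):
        for d in landmark_of(th,n):
            print(n,th,round(d['conf'],2),np.round(d['position'],1),np.round(ray(n,d['position'],z)[:2],4))
E
```

```text
top rail_a 0.94 [280.6 285. ] [0.3189 0.1278]
top rail_a 0.84 [381.3 230. ] [ 0.4679 -0.15  ]
top rail_a 0.77 [315.4 281.1] [0.329  0.0327]
top rail_a 0.74 [185.7 138.6] [0.7299 0.4008]
top rail_a 0.71 [221.4 120.3] [0.7829 0.3005]
top rail_a 0.66 [251.8  97.9] [0.8486 0.2147]
top rail_a 0.62 [303.5 217.7] [0.503  0.0656]
top rail_a 0.6 [342.2 221.3] [ 0.4925 -0.0419]
top rail_b 0.94 [280.6 285. ] [0.3189 0.1278]
top rail_b 0.84 [381.3 230. ] [ 0.4679 -0.15  ]
top rail_b 0.77 [315.4 281.1] [0.329  0.0327]
top rail_b 0.74 [185.7 138.6] [0.7299 0.4008]
top rail_b 0.71 [221.4 120.3] [0.7829 0.3005]
top rail_b 0.66 [251.8  97.9] [0.8486 0.2147]
top rail_b 0.62 [303.5 217.7] [0.503  0.0656]
top rail_b 0.6 [342.2 221.3] [ 0.4925 -0.0419]
top rail 0.94 [280.6 285. ] [0.3183 0.129 ]
top rail 0.84 [381.3 230. ] [ 0.4686 -0.1514]
top rail 0.77 [315.4 281.1] [0.3285 0.033 ]
top rail 0.74 [185.7 138.6] [0.7331 0.4046]
top rail 0.71 [221.4 120.3] [0.7866 0.3033]
top rail 0.66 [251.8  97.9] [0.8529 0.2167]
top rail 0.62 [303.5 217.7] [0.5041 0.0662]
top rail 0.6 [342.2 221.3] [ 0.4935 -0.0423]
top
[... 1381 characters left out ...]
 rail 0.65 [334.9 186.7] [ 0.4906 -0.0503]
scene rail 0.61 [492.4 225.7] [0.2842 0.2371]
scene rail 0.59 [405.4 173.7] [0.3182 0.0046]
scene rail 0.58 [315.9 156. ] [ 0.462  -0.1776]
scene rail 0.56 [247.1 350.3] [0.8379 0.2023]
scene rail 0.43 [478.  288.9] [0.436  0.3269]
scene rail 0.29 [217.4 249.7] [ 0.7972 -0.021 ]
scene bay 0.58 [298.1 237.2] [0.6451 0.0389]
scene post 0.85 [327.2 240. ] [0.5993 0.0782]
scene post 0.45 [390.3 245.3] [0.5008 0.1599]
scene mug 0.82 [479.  291.7] [0.4392 0.3319]
scene canister 0.68 [363.3 212.3] [0.4877 0.0548]
scene canister 0.66 [209.9 159.5] [ 0.6975 -0.3147]
scene jar 0.62 [214.1 247.2] [ 0.8002 -0.0308]
scene jar 0.52 [339.8 185.9] [ 0.4792 -0.0463]
```

View pics/top1.png

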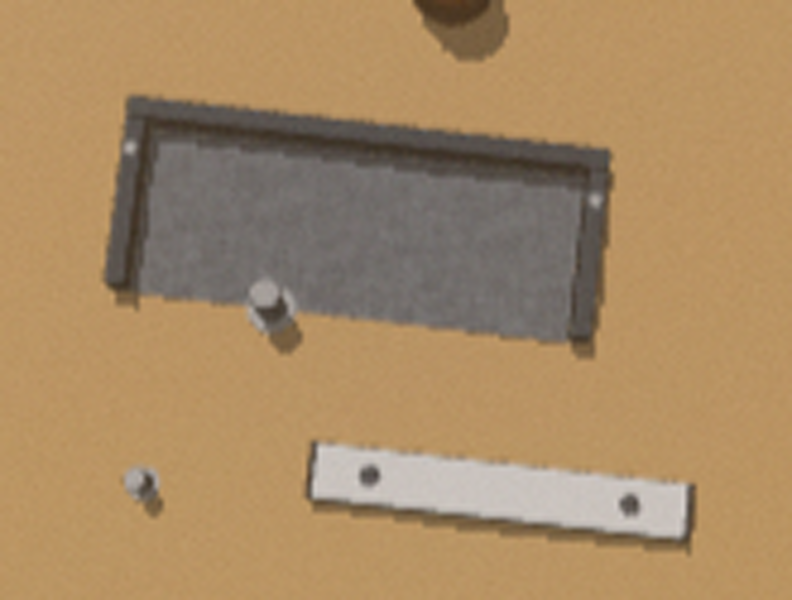

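View pics/scene1.png

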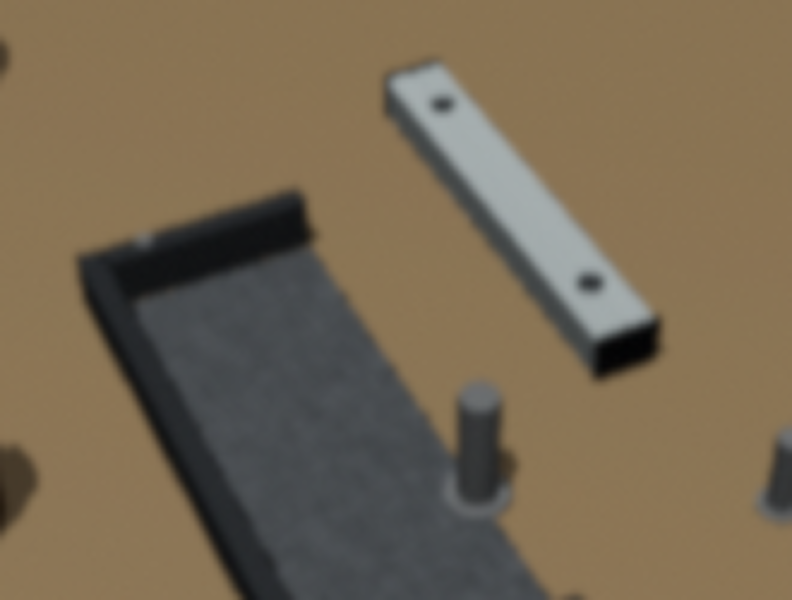

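The crop confirms the choice. The rail is at crop (500,490) with black end caps. The bay's mouth faces the robot, with the larger post on its mouth line at crop (268,300). The small post at (140,483) isn't needed.

```bash
cat >> h.py <<'E'
from scipy.optimize import least_squares
def fit(n,model,px,z,g):
    def f(v):
        c,s=np.cos(v[2]),np.sin(v[2])
        return np.concatenate([proj(n,[v[0]+c*m[0]-s*m[1],v[1]+s*m[0]+c*m[1],z])-p for m,p in zip(model,px)])
    r=least_squares(f,g); return r.x,np.round(r.fun,1)
RAIL=[(.016,.11),(.016,-.11),(-.016,-.11),(-.016,.11)]
BAY=[(.062,.142),(.062,-.142),(-.05,.142),(-.05,.130),(-.05,-.142),(-.05,-.130)]
E
python3 - <<'E'
from h import *
c=lambda L:[(np.array(p)+0.0)/4.8+[240-.4,120-.4] for p in L]
b,e=fit("top",BAY,c([(128,97),(610,152),(105,285),(127,288),(594,338),(570,338)]),.03,[.64,.035,0]);print("bay",b,e)
rr,e=fit("top",RAIL,c([(316,441),(693,484),(687,540),(310,498)]),.025,[.49,-.04,0]);print("rail",rr,e)
p=ray("top",c([(266,295)])[0],.06)
p2=ray("top",c([(272,307)])[0],.0)
s=lambda q:np.array(q)/4.8+[229.6,139.6]
q=ray("scene",s((481,395)),.06);q2=ray("scene",s((478,493)),0)
R=np.array([[np.cos(b[2]),-np.sin(b[2])],[np.sin(b[2]),np.cos(b[2])]])
for a in (p,p2,q,q2): print(a[:2],(R.T@(a[:2]-b[:2])))
print("rail in bay",R.T@(rr[:2]-b[:2]),rr[2]-b[2])
# check in scene
im=optics.capture("scene").copy()
for v,m,z in((b,BAY,.03),(rr,RAIL,.025)):
    cc,ss=np.cos(v[2]),np.sin(v[2])
    for x,y in m:
        u=proj("scene",[v[0]+cc*x-ss*y,v[1]+ss*x+cc*y,z]); cv2.circle(im,tuple(int(round(k)) for k in u),1,(255,0,0),-1)
cv2.imwrite("pics/s2.png",cv2.resize(im[140:310,220:385,::-1],None,fx=3.5,fy=3.5))
E
```

```text
bay [ 0.64264213  0.03534252 -0.11614267] [ 0.1  0.1  0.5 -0.4 -0.3  0.1 -0.5 -0.  -0.2  0.3  0.4 -0.1]
rail [ 0.49007902 -0.04656902 -0.11690913] [-0.4  0.1  0.4  0.1  0.5 -0.  -0.5 -0.2]
[0.59862415 0.08634565] [-0.04963176  0.04555864]
[0.60109519 0.08687469] [-0.04723867  0.04637046]
[0.59930078 0.08605574] [-0.04892609  0.04534909]
[0.5993893  0.08560321] [-0.04878573  0.04490987]
rail in bay [-0.14204324 -0.09903898] -0.0007664683567119579
```

View pics/s2.png

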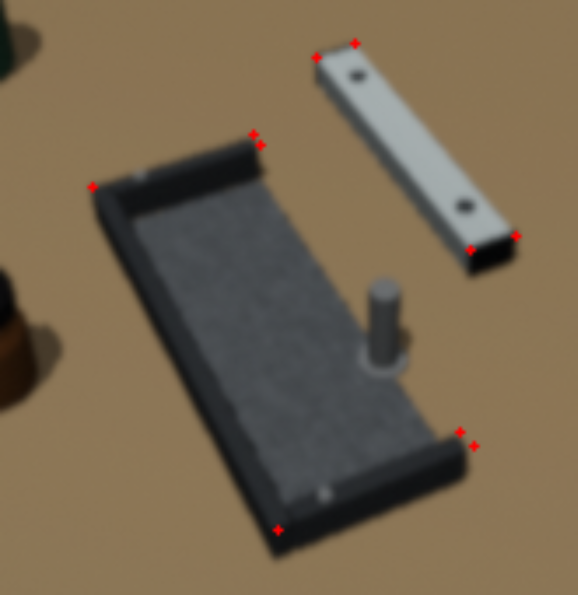

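```bash
cat >> h.py <<'E'
B=np.array([.6426,.0353]); PHI=-.1165
RB=np.array([[np.cos(PHI),-np.sin(PHI)],[np.sin(PHI),np.cos(PHI)]])
def b2w(p): return B+RB@np.array(p)
def w2b(p): return RB.T@(np.array(p)[:2]-B)
def rows(targets):
    """targets: (bx,by,z,yaw_bay of tool x) -> rows in tool frame"""
    s=sensors.state(); p=s['ee_pos'];R=s['ee_rot']; psi=np.arctan2(R[1,0],R[0,0])
    print("now bay",np.round(w2b(p),4),"z",round(p[2],4),"yawbay",round(psi-PHI,3),"F",np.round(s['ft_force'],1),"t",round(s['t'],2),"w",round(s['gripper_width'],4))
    for bx,by,z,yb in targets:
        w=np.array([*b2w((bx,by)),z])
        print("xyz",np.round(R.T@(w-p)*1000,0).astype(int).tolist(),"rot y",round(-(yb+PHI-psi),3))
def look(tag,railpose=None,crop=(235,110,170,140)):
    im=optics.capture("top"); x0,y0,w,h=crop
    cv2.imwrite(f"pics/{tag}.png",cv2.resize(im[y0:y0+h,x0:x0+w,::-1],None,fx=4,fy=4,interpolation=cv2.INTER_CUBIC))
    return im
E
python3 - <<'E'
from h import *
rows([(-.205,-.009,.30,0),(-.205,-.009,.181,0)])
E
```

```text
now bay [-0.4475  0.4076] z 0.4047 yawbay 1.225 F [-0.5  0.6 -0.4] t 1.05 w 0.0855
xyz [-310, 105, -369] rot y 1.225
xyz [-310, 224, -369] rot y 1.225
```

arm_command([
  {"xyz": [-40, 14, -46], "delta_rot": [0, 0.15, 0]},
  {"xyz": [-75, 26, -92], "delta_rot": [0, 0.3, 0]},
  {"xyz": [-115, 40, -138], "delta_rot": [0, 0.45, 0]},
  {"xyz": [-155, 53, -185], "delta_rot": [0, 0.61, 0]},
  {"xyz": [-195, 66, -230], "delta_rot": [0, 0.77, 0]},
  {"xyz": [-235, 80, -277], "delta_rot": [0, 0.93, 0]},
  {"xyz": [-275, 93, -325], "delta_rot": [0, 1.08, 0]},
  {"xyz": [-310, 105, -369], "delta_rot": [0, 1.225, 0]},
  {"xyz": [-310, 105, -369], "delta_rot": [0, 1.225, 0]},
  {"xyz": [-310, 105, -369], "delta_rot": [0, 1.225, 0]},
], fingers=-1)

```text
t: 2.3
ee_pos: [0.4372, 0.0502, 0.2997]
ee_rot: [[0.993, -0.0, 0.116], [-0.116, 0.0, 0.993], [-0.0, -1.0, 0.0]]
ft_force: [0.1, 0.3, 0.1]
gripper_width: -0.0002
```

```bash
python3 - <<'E'
from h import *
rows([(-.205,-.009,.30,0),(-.205,-.009,.181,0)])
s=sensors.state();print(s['ee_rot'].round(3))
E
```

```text
now bay [-0.2057 -0.009 ] z 0.2997 yawbay 0.0 F [0.1 0.3 0.1] t 2.3 w -0.0002
xyz [1, 0, 0] rot y 0.0
xyz [1, 119, 0] rot y 0.0
[[ 0.993 -0.     0.116]
 [-0.116  0.     0.993]
 [-0.    -1.     0.   ]]
```

arm_command([
  {"xyz": [0, 40, 0], "delta_rot": [0, 0, 0]},
  {"xyz": [0, 80, 0], "delta_rot": [0, 0, 0]},
  {"xyz": [0, 105, 0], "delta_rot": [0, 0, 0]},
  {"xyz": [0, 117, 0], "delta_rot": [0, 0, 0]},
  {"xyz": [10, 117, 0], "delta_rot": [0, 0, 0]},
  {"xyz": [18, 117, 0], "delta_rot": [0, 0, 0]},
  {"xyz": [25, 117, 0], "delta_rot": [0, 0, 0]},
])

```text
t: 3.18
ee_pos: [0.4629, 0.0473, 0.1836]
ee_rot: [[0.993, 0.002, 0.116], [-0.116, 0.0, 0.993], [0.002, -1.0, 0.0]]
ft_force: [-0.5, -0.4, 0.2]
gripper_width: 0.0002
```

```bash
python3 - <<'E'
from h import *
rows([(-.18,-.009,.183,0)]); look("p1")
im=optics.capture("scene");cv2.imwrite("pics/p1s.png",cv2.resize(im[90:320,200:460,::-1],None,fx=2.5,fy=2.5))
E
```

```text
now bay [-0.1798 -0.0089] z 0.1836 yawbay 0.0 F [-0.5 -0.4  0.2] t 3.17 w 0.0002
xyz [0, 1, 0] rot y 0.0
```

View pics/p1s.png

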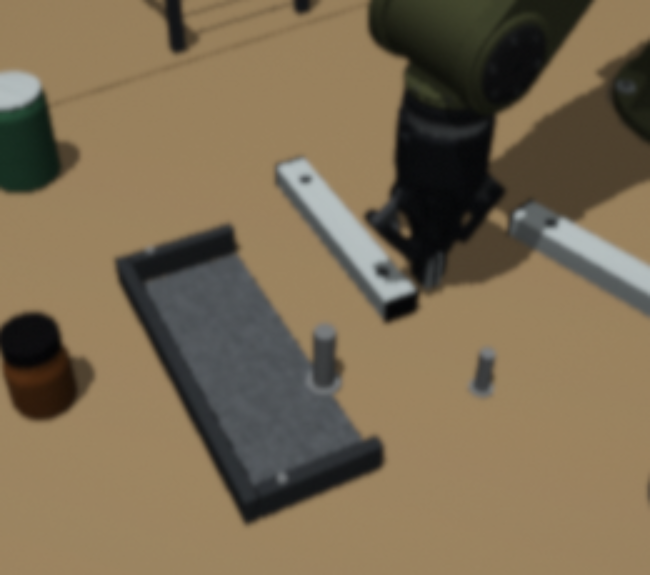

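View pics/p1.png

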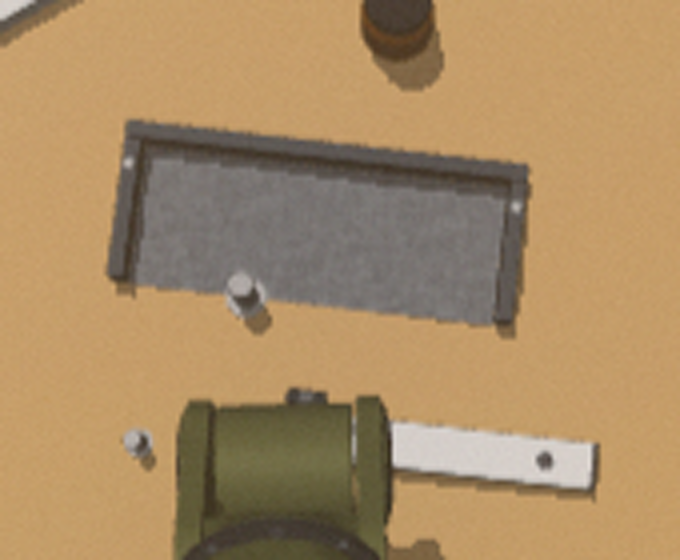

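```bash
python3 - <<'E'
from h import *
T=[]
for a in (0,.06,.12,.18,.24,.30,.36):
    u=np.array([np.sin(a),np.cos(a)]);n=np.array([np.cos(a),-np.sin(a)])
    p=np.array([-.142,-.15])+.141*u-.030*n
    T.append((*p,.182,-a))
rows(T)
E
```

```text
now bay [-0.1799 -0.009 ] z 0.1833 yawbay -0.0 F [-0.5 -0.3 -0.3] t 3.27 w -0.0002
xyz [8, 1, 0] rot y -0.0
xyz [16, 1, 2] rot y 0.06
xyz [25, 1, 3] rot y 0.12
xyz [34, 1, 3] rot y 0.18
xyz [42, 1, 3] rot y 0.24
xyz [51, 1, 3] rot y 0.3
xyz [60, 1, 2] rot y 0.36
```

arm_command([
  {"xyz": [8, 1, 0], "delta_rot": [0, 0, 0]},
  {"xyz": [16, 1, 2], "delta_rot": [0, 0.06, 0]},
  {"xyz": [25, 1, 3], "delta_rot": [0, 0.12, 0]},
  {"xyz": [34, 1, 3], "delta_rot": [0, 0.18, 0]},
  {"xyz": [42, 1, 3], "delta_rot": [0, 0.24, 0]},
  {"xyz": [51, 1, 3], "delta_rot": [0, 0.3, 0]},
  {"xyz": [60, 1, 2], "delta_rot": [0, 0.36, 0]},
])

```text
t: 4.15
ee_pos: [0.5231, 0.0422, 0.1824]
ee_rot: [[0.888, 0.001, 0.461], [-0.461, 0.0, 0.888], [0.001, -1.0, 0.001]]
ft_force: [-1.1, 1.6, 0.4]
gripper_width: -0.0002
```

```bash
python3 - <<'E'
from h import *
rows([(-.18,-.009,.183,0)]); look("p2")
im=optics.capture("scene");cv2.imwrite("pics/p2s.png",cv2.resize(im[90:320,200:460,::-1],None,fx=3,fy=3))
E
```

```text
now bay [-0.1194 -0.0071] z 0.1824 yawbay -0.362 F [-1.1  1.6  0.4] t 4.15 w -0.0002
xyz [-56, -1, -23] rot y -0.362
```

View pics/p2s.png

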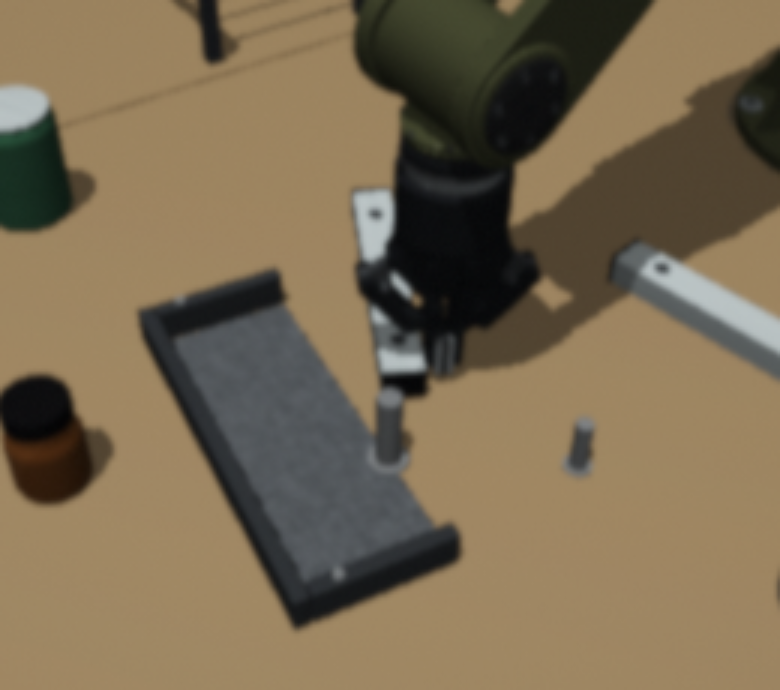

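View pics/p2.png

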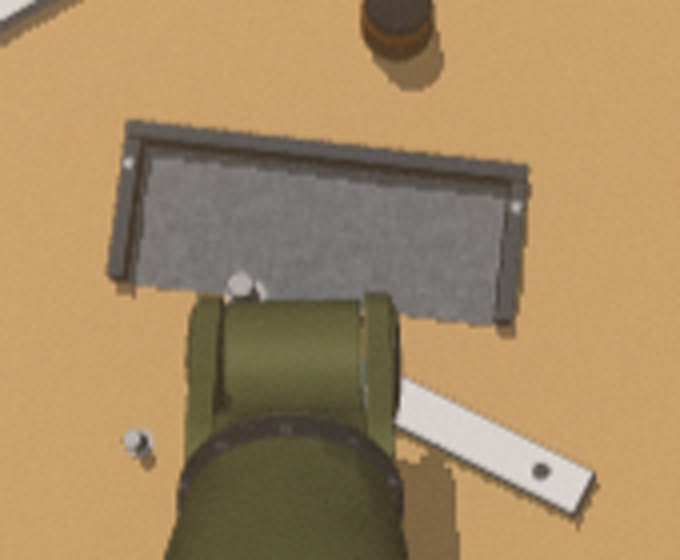

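```bash
python3 - <<'E'
from h import *
T=[]
for a in (.42,.48,.54,.6,.66,.70):
    u=np.array([np.sin(a),np.cos(a)]);n=np.array([np.cos(a),-np.sin(a)])
    p=np.array([-.142,-.15])+.141*u-.030*n
    T.append((*p,.182,-a))
rows(T)
E
```

```text
now bay [-0.1193 -0.0072] z 0.1824 yawbay -0.361 F [-0.   0.5  0.1] t 4.25 w -0.0001
xyz [8, 0, 1] rot y 0.059
xyz [16, 0, 2] rot y 0.119
xyz [25, 0, 2] rot y 0.179
xyz [33, 0, 2] rot y 0.239
xyz [42, 0, 2] rot y 0.299
xyz [48, 0, 1] rot y 0.339
```

Then back off 40 mm along −x and rise, within the same call.

arm_command([
  {"xyz": [8, 0, 1], "delta_rot": [0, 0.06, 0]},
  {"xyz": [16, 0, 2], "delta_rot": [0, 0.12, 0]},
  {"xyz": [25, 0, 2], "delta_rot": [0, 0.18, 0]},
  {"xyz": [33, 0, 2], "delta_rot": [0, 0.24, 0]},
  {"xyz": [42, 0, 2], "delta_rot": [0, 0.3, 0]},
  {"xyz": [48, 0, 1], "delta_rot": [0, 0.34, 0]},
  {"xyz": [20, 0, 1], "delta_rot": [0, 0.34, 0]},
  {"xyz": [-15, -10, -10], "delta_rot": [0, 0.34, 0]},
  {"xyz": [-50, -40, -40], "delta_rot": [0, 0.34, 0]},
  {"xyz": [-90, -70, -70], "delta_rot": [0, 0.34, 0]},
])

```text
t: 5.5
ee_pos: [0.4096, 0.0211, 0.2527]
ee_rot: [[0.685, 0.002, 0.729], [-0.729, 0.0, 0.685], [0.001, -1.0, 0.001]]
ft_force: [0.9, -0.3, 0.7]
gripper_width: 0.0002
```

```bash
python3 - <<'E'
from h import *
rows([(-.18,-.009,.183,0)]); look("p3")
im=optics.capture("scene");cv2.imwrite("pics/p3s.png",cv2.resize(im[90:320,200:460,::-1],None,fx=3,fy=3))
E
```

```text
now bay [-0.2297 -0.0412] z 0.2527 yawbay -0.7 F [ 0.9 -0.3  0.7] t 5.5 w 0.0002
xyz [17, 70, 57] rot y -0.7
```

View pics/p3.png

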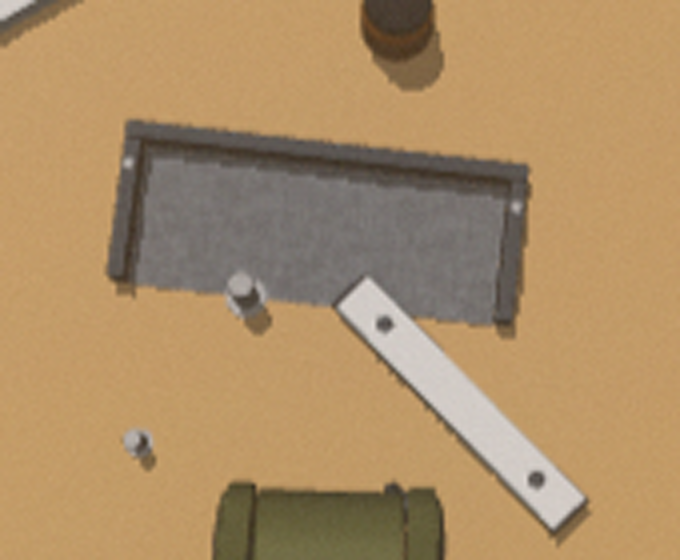

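View pics/p3s.png

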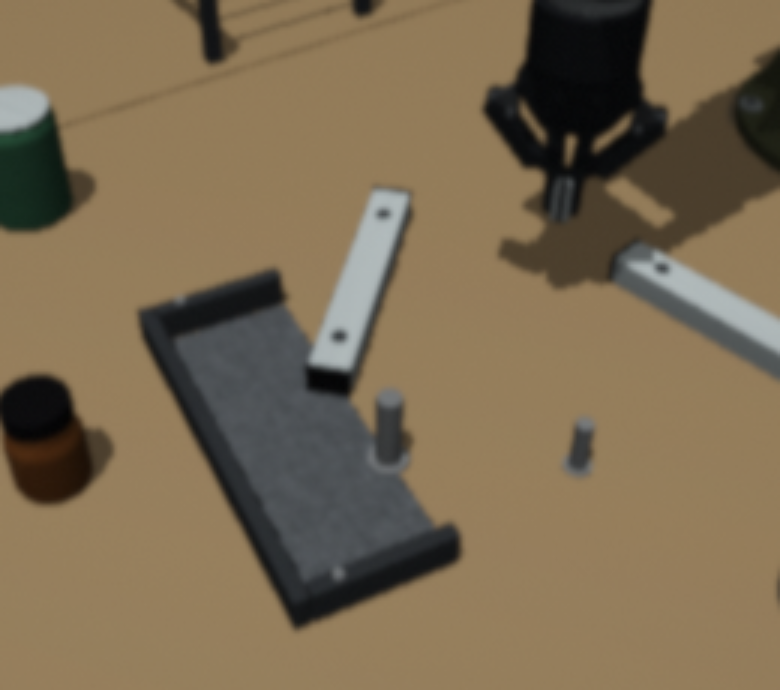

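The rail is now at about 40° with end A at crop (350,290), just in the mouth and on the −y side of the post at (242,290). End B is at (572,516). I'll fit the pose from its corners.

```bash
python3 - <<'E'
from h import *
c=lambda L:[np.array(p)/4+[234.6,109.6] for p in L]
r,e=fit("top",RAIL,c([(365,276),(588,500),(556,532),(335,304)]),.025,[.55,-.05,-.8]);print(r,e)
th=-(r[2]-PHI); C=w2b(r); u=np.array([np.sin(th),np.cos(th)]);n=np.array([np.cos(th),-np.sin(th)])
print("C",C,"th",th,"A",C+.11*u,"B",C-.11*u, "post perp", n@(C-np.array([-.05,.0455])))
print(w2b(ray("top",c([(350,290)])[0],.025)))
# rail end B push: finger centre behind by 0.011+0.11
for d in (.16,.13,.11): print(d,C-(.11+d-.11)*u)
rows([(*(C-.155*u),.25,-th),(*(C-.155*u),.182,-th)])
E
```

```text
[ 0.52233704 -0.06235214 -0.80430482] [ 0.2 -0.7  0.3  0.1  0.1  0.3 -0.6  0.2]
C [-0.10809701 -0.11096917] th 0.6878048150493228 A [-0.03826432 -0.02597861] B [-0.17792969 -0.19595974] post perp 0.05444514379981082
[-0.0388118  -0.02659108]
0.16 [-0.20967183 -0.23459181]
0.13 [-0.19062655 -0.21141256]
0.11 [-0.17792969 -0.19595974]
now bay [-0.2311 -0.0415] z 0.2546 yawbay -0.701 F [ 0.6 -0.1 -0.7] t 5.6 w 0.0003
xyz [141, 5, -129] rot y -0.013
xyz [141, 73, -129] rot y -0.013
```

arm_command([
  {"xyz": [40, 0, -35], "delta_rot": [0, 0, 0]},
  {"xyz": [80, 0, -70], "delta_rot": [0, 0, 0]},
  {"xyz": [115, 0, -105], "delta_rot": [0, -0.01, 0]},
  {"xyz": [141, 5, -129], "delta_rot": [0, -0.013, 0]},
  {"xyz": [141, 5, -129], "delta_rot": [0, -0.013, 0]},
  {"xyz": [141, 40, -129], "delta_rot": [0, -0.013, 0]},
  {"xyz": [141, 65, -129], "delta_rot": [0, -0.013, 0]},
  {"xyz": [141, 72, -129], "delta_rot": [0, -0.013, 0]},
  {"xyz": [141, 72, -129], "delta_rot": [0, -0.013, 0]},
])

```text
t: 6.72
ee_pos: [0.4113, -0.1699, 0.1828]
ee_rot: [[0.694, 0.005, 0.72], [-0.72, 0.0, 0.694], [0.003, -1.0, 0.003]]
ft_force: [0.7, 0.2, 0.4]
gripper_width: 0.0001
```

```bash
python3 - <<'E'
from h import *
rows([(-.206,-.231,.182,-.688)])
im=optics.capture("scene");cv2.imwrite("pics/p4s.png",cv2.resize(im[90:320,200:460,::-1],None,fx=3,fy=3))
E
```

```text
now bay [-0.2059 -0.2307] z 0.1828 yawbay -0.687 F [0.7 0.2 0.4] t 6.72 w 0.0001
xyz [0, 1, 0] rot y 0.001
```

View pics/p4s.png

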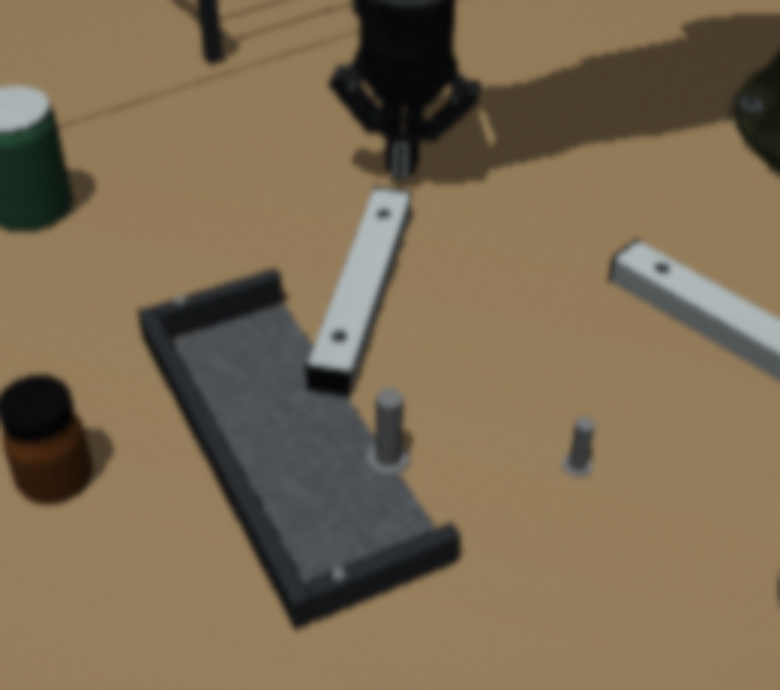

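arm_command([
  {"xyz": [1, 0, 15], "delta_rot": [0, 0, 0]},
  {"xyz": [2, 0, 27], "delta_rot": [0, 0, 0]},
  {"xyz": [2, 0, 35], "delta_rot": [0, 0, 0]},
  {"xyz": [2, 0, 43], "delta_rot": [0, 0, 0]},
  {"xyz": [2, 0, 51], "delta_rot": [0, 0, 0]},
  {"xyz": [2, 0, 59], "delta_rot": [0, 0, 0]},
  {"xyz": [2, 0, 67], "delta_rot": [0, 0, 0]},
  {"xyz": [2, 0, 75], "delta_rot": [0, 0, 0]},
])

```text
t: 7.78
ee_pos: [0.4671, -0.119, 0.1835]
ee_rot: [[0.694, 0.005, 0.72], [-0.72, -0.0, 0.694], [0.004, -1.0, 0.004]]
ft_force: [-1.3, -1.6, 1.2]
gripper_width: 0.0
```

```bash
python3 - <<'E'
from h import *
rows([(-.206,-.231,.182,-.688)]); look("p5")
im=optics.capture("scene");cv2.imwrite("pics/p5s.png",cv2.resize(im[90:320,200:460,::-1],None,fx=3,fy=3))
E
```

```text
now bay [-0.1564 -0.1737] z 0.1835 yawbay -0.687 F [-1.3 -1.6  1.2] t 7.78 w 0.0
xyz [-2, 1, -76] rot y 0.001
```

View pics/p5s.png

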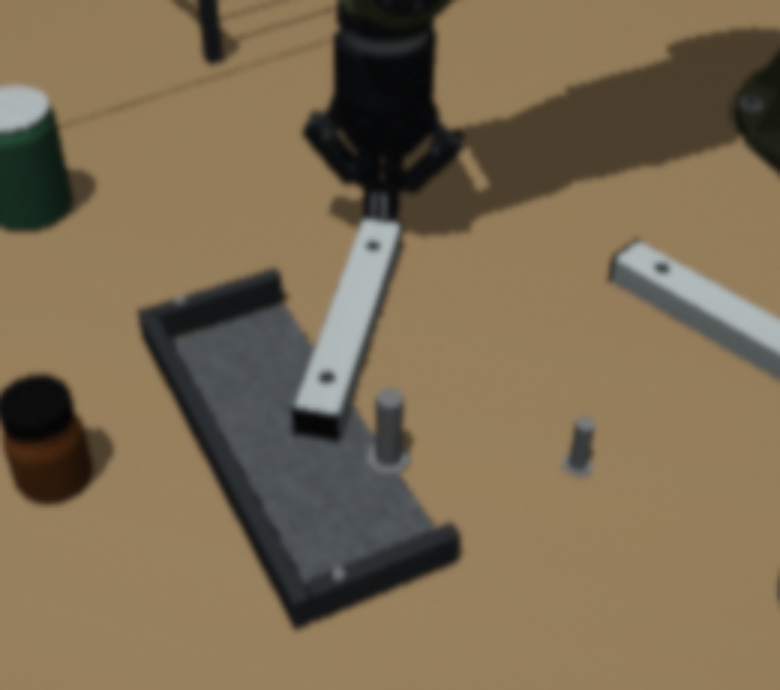

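View pics/p5.png

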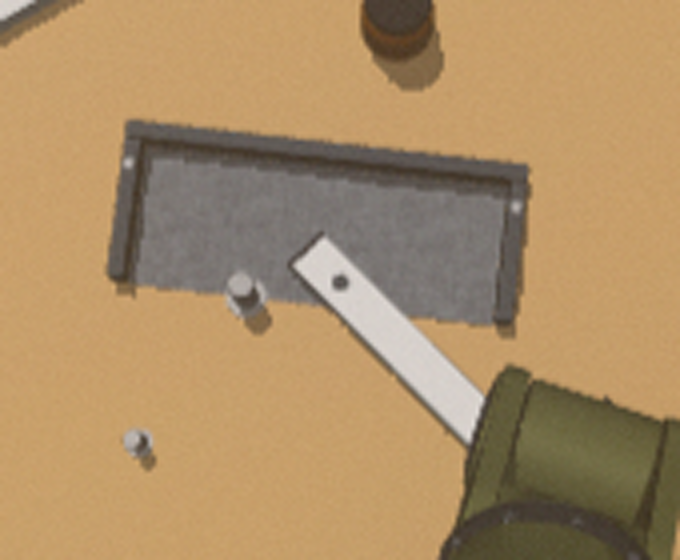

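arm_command([
  {"xyz": [0, 0, 8], "delta_rot": [0, 0, 0]},
  {"xyz": [0, 0, 16], "delta_rot": [0, -0.01, 0]},
  {"xyz": [0, 0, 24], "delta_rot": [0, -0.02, 0]},
  {"xyz": [0, 0, 32], "delta_rot": [0, -0.03, 0]},
  {"xyz": [0, 0, 40], "delta_rot": [0, -0.04, 0]},
  {"xyz": [0, 0, 48], "delta_rot": [0, -0.05, 0]},
])

```text
t: 8.62
ee_pos: [0.5022, -0.0851, 0.1837]
ee_rot: [[0.73, 0.006, 0.683], [-0.683, -0.0, 0.73], [0.004, -1.0, 0.004]]
ft_force: [-0.4, -0.8, -0.1]
gripper_width: 0.0
```

```bash
python3 - <<'E'
from h import *
rows([(-.0935,-.071,.182,-.6)]); look("p6")
im=optics.capture("scene");cv2.imwrite("pics/p6s.png",cv2.resize(im[90:320,200:460,::-1],None,fx=3,fy=3))
E
```

```text
now bay [-0.1255 -0.1359] z 0.1837 yawbay -0.636 F [-0.4 -0.8 -0.1] t 8.62 w 0.0
xyz [-13, 2, 71] rot y -0.036
```

View pics/p6s.png

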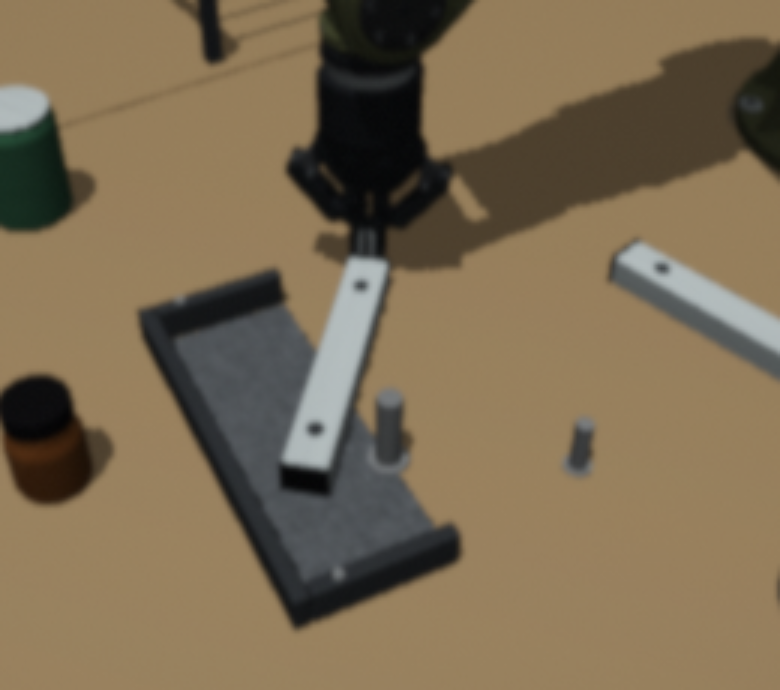

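View pics/p6.png

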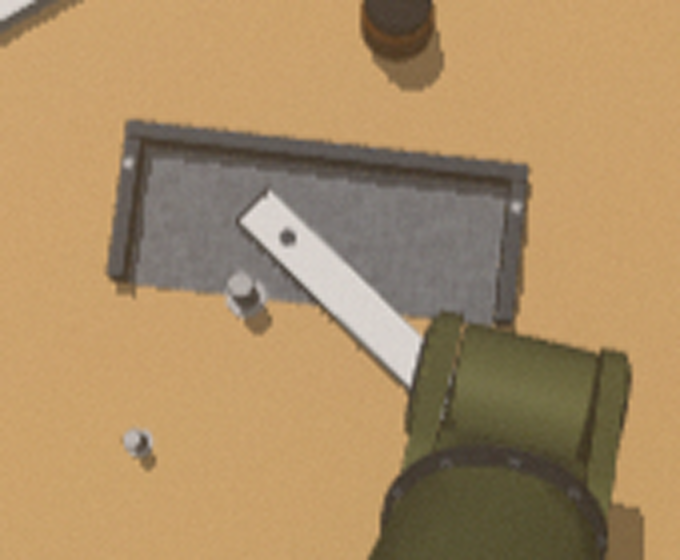

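```bash
python3 - <<'E'
from h import *
c=lambda p:np.array(p)/4+[234.6,109.6]
for z,ps in((.025,[(268,190),(238,221),(415,364)]),(.0,[(410,390)]),(.025,[(272,256)])):
    for p in ps: print(p,w2b(ray("top",c(p),z)))
E
```

```text
(268, 190) [0.02516821 0.03846071]
(238, 221) [0.00093152 0.05667454]
(415, 364) [-0.0852682  -0.07713381]
(410, 390) [-0.10093353 -0.07582318]
(272, 256) [-0.02104646  0.03013735]
```

arm_command([
  {"xyz": [-1, 1, 8], "delta_rot": [0, 0, 0]},
  {"xyz": [-2, 1, 16], "delta_rot": [0, -0.01, 0]},
  {"xyz": [-3, 1, 24], "delta_rot": [0, -0.02, 0]},
  {"xyz": [-4, 1, 32], "delta_rot": [0, -0.03, 0]},
  {"xyz": [-6, 1, 39], "delta_rot": [0, -0.04, 0]},
  {"xyz": [-8, 1, 46], "delta_rot": [0, -0.05, 0]},
])

```text
t: 9.48
ee_pos: [0.5281, -0.0455, 0.1829]
ee_rot: [[0.764, 0.006, 0.645], [-0.645, -0.0, 0.764], [0.005, -1.0, 0.004]]
ft_force: [-1.5, -2.1, 0.2]
gripper_width: 0.0005
```

```bash
python3 - <<'E'
from h import *
rows([(-.0935,-.071,.182,-.55)]); look("p7")
im=optics.capture("scene");cv2.imwrite("pics/p7s.png",cv2.resize(im[90:320,200:460,::-1],None,fx=3,fy=3))
E
```

```text
now bay [-0.1044 -0.0935] z 0.1829 yawbay -0.585 F [-1.5 -2.1  0.2] t 9.47 w 0.0005
xyz [-3, 1, 25] rot y -0.035
```

View pics/p7s.png

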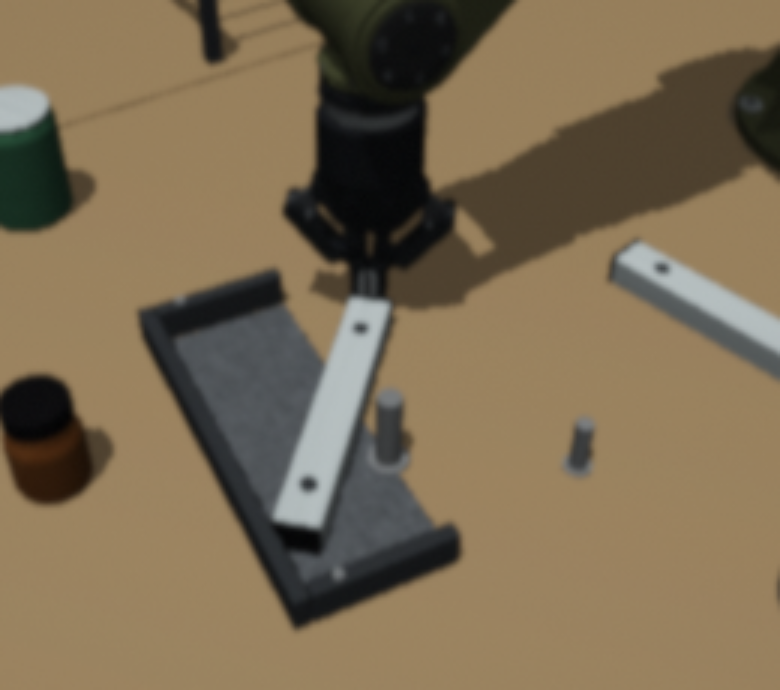

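View pics/p7.png

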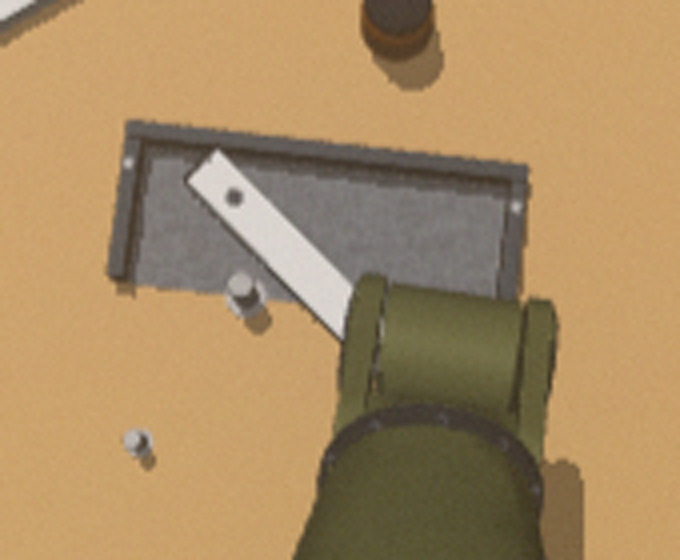

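arm_command([
  {"xyz": [0, 1, 6], "delta_rot": [0, -0.01, 0]},
  {"xyz": [-1, 1, 12], "delta_rot": [0, -0.02, 0]},
  {"xyz": [-1, 1, 18], "delta_rot": [0, -0.04, 0]},
  {"xyz": [-2, 1, 24], "delta_rot": [0, -0.05, 0]},
  {"xyz": [-2, 1, 30], "delta_rot": [0, -0.06, 0]},
])

```text
t: 10.2
ee_pos: [0.5453, -0.0221, 0.1819]
ee_rot: [[0.802, 0.001, 0.597], [-0.597, -0.003, 0.802], [0.003, -1.0, -0.002]]
ft_force: [-35.5, -46.5, 25.0]
gripper_width: 0.0003
```

```bash
python3 - <<'E'
from h import *
rows([(-.0935,-.071,.182,-.55)]); look("p8")
im=optics.capture("scene");cv2.imwrite("pics/p8s.png",cv2.resize(im[90:320,200:460,::-1],None,fx=3,fy=3))
E
```

```text
now bay [-0.09   -0.0683] z 0.1819 yawbay -0.523 F [-35.5 -46.5  25. ] t 10.2 w 0.0003
xyz [-2, 0, -4] rot y 0.027
```

View pics/p8s.png

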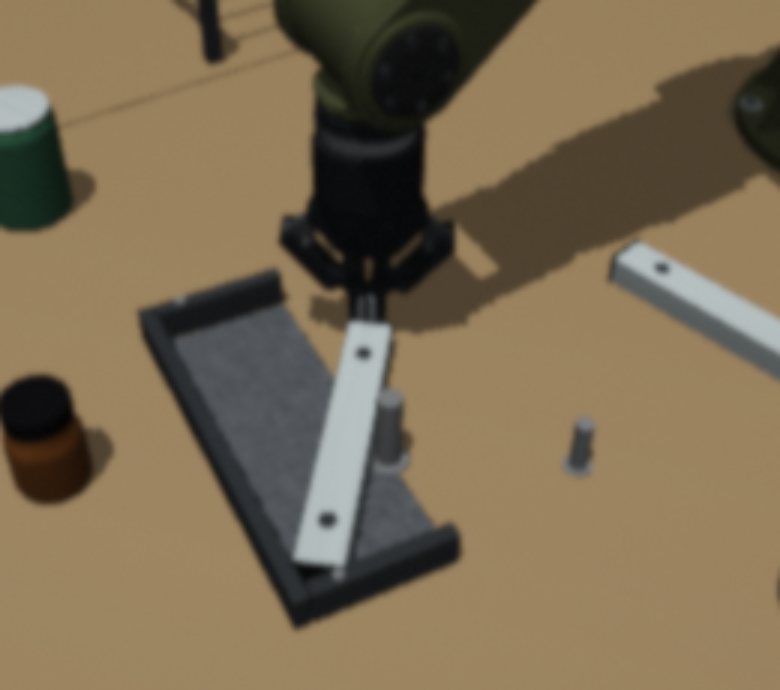

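View pics/p8.png

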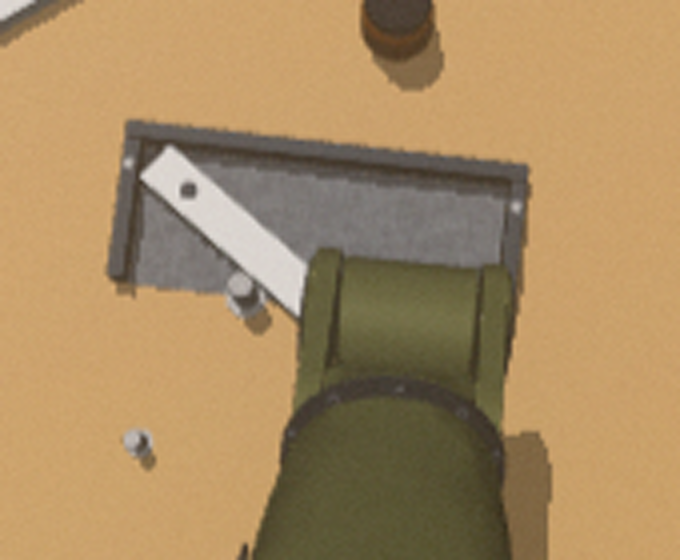

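arm_command([
  {"xyz": [0, 0, -12], "delta_rot": [0, 0, 0]},
  {"xyz": [0, -1, -30], "delta_rot": [0, 0, 0]},
  {"xyz": [-25, -1, -30], "delta_rot": [0, 0, 0]},
  {"xyz": [-50, -1, -30], "delta_rot": [0, 0, 0]},
  {"xyz": [-52, -1, -5], "delta_rot": [0, 0, 0]},
  {"xyz": [-52, -1, 20], "delta_rot": [0, 0, 0]},
  {"xyz": [-52, -1, 34], "delta_rot": [0, 0, 0]},
  {"xyz": [-52, -1, 34], "delta_rot": [0, 0, 0]},
])

```text
t: 11.3
ee_pos: [0.5238, 0.0361, 0.1826]
ee_rot: [[0.802, 0.001, 0.597], [-0.597, -0.003, 0.802], [0.003, -1.0, -0.002]]
ft_force: [-0.1, -0.1, -0.3]
gripper_width: 0.0001
```

```bash
python3 - <<'E'
from h import *
T=[]
P=np.array([.05,.115])
for a in (.55,.48,.41,.34,.27,.2,.14,.08,.04,0):
    u=np.array([np.sin(a),np.cos(a)]);n=np.array([np.cos(a),-np.sin(a)])
    T.append((*(P-.195*u-.0465*n),.182,-a))
rows(T); look("p9")
im=optics.capture("scene");cv2.imwrite("pics/p9s.png",cv2.resize(im[90:320,200:460,::-1],None,fx=3,fy=3))
E
```

```text
now bay [-0.1181 -0.013 ] z 0.1826 yawbay -0.523 F [-0.1 -0.1 -0.3] t 11.3 w 0.0001
xyz [30, 1, 1] rot y 0.027
xyz [44, 1, -2] rot y -0.043
xyz [57, 1, -4] rot y -0.113
xyz [71, 1, -5] rot y -0.183
xyz [85, 1, -6] rot y -0.253
xyz [99, 1, -5] rot y -0.323
xyz [111, 1, -3] rot y -0.383
xyz [123, 1, -1] rot y -0.443
xyz [131, 1, 1] rot y -0.483
xyz [139, 1, 3] rot y -0.523
```

View pics/p9s.png

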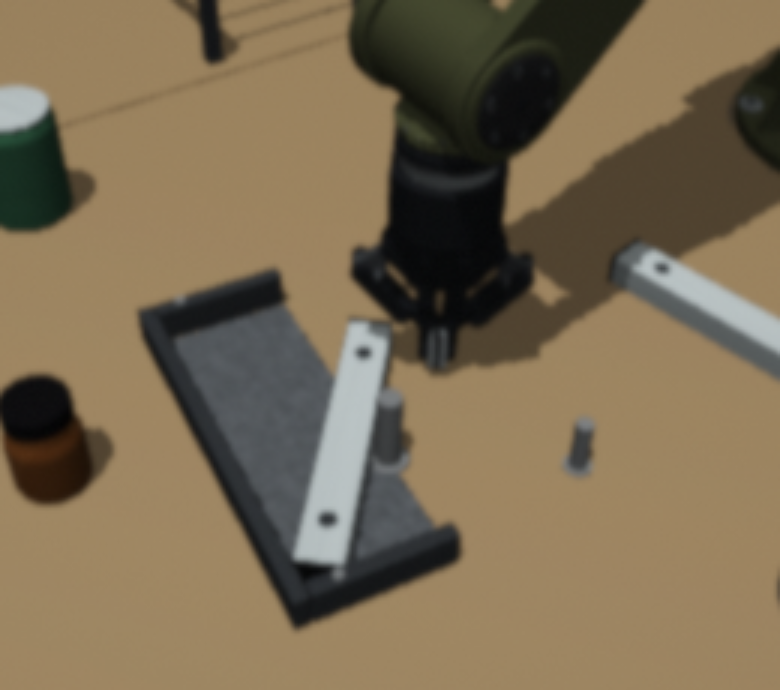

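View pics/p9.png

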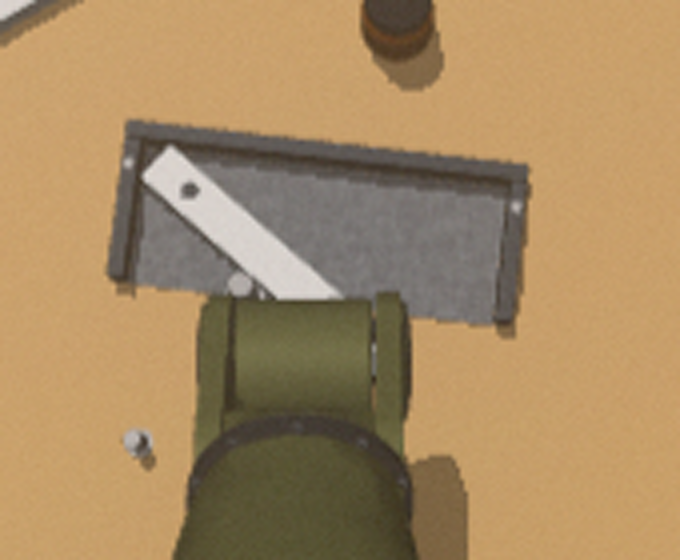

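arm_command([
  {"xyz": [12, 1, 0], "delta_rot": [0, 0, 0]},
  {"xyz": [22, 1, 0], "delta_rot": [0, 0.02, 0]},
  {"xyz": [30, 1, 0], "delta_rot": [0, 0.02, 0]},
  {"xyz": [38, 1, -1], "delta_rot": [0, -0.01, 0]},
  {"xyz": [46, 1, -2], "delta_rot": [0, -0.05, 0]},
  {"xyz": [54, 1, -4], "delta_rot": [0, -0.09, 0]},
  {"xyz": [62, 1, -5], "delta_rot": [0, -0.13, 0]},
  {"xyz": [70, 1, -5], "delta_rot": [0, -0.18, 0]},
  {"xyz": [78, 1, -6], "delta_rot": [0, -0.22, 0]},
])

```text
t: 12.52
ee_pos: [0.5828, -0.0164, 0.1816]
ee_rot: [[0.913, 0.0, 0.407], [-0.407, -0.003, 0.913], [0.002, -1.0, -0.002]]
ft_force: [-0.6, -0.3, 0.5]
gripper_width: 0.0003
```

```bash
python3 - <<'E'
from h import *
T=[]
P=np.array([.05,.115])
for a in (.27,.2,.14,.08,.04,0):
    u=np.array([np.sin(a),np.cos(a)]);n=np.array([np.cos(a),-np.sin(a)])
    T.append((*(P-.195*u-.0465*n),.182,-a))
rows(T); look("p10")
im=optics.capture("scene");cv2.imwrite("pics/p10s.png",cv2.resize(im[90:320,200:460,::-1],None,fx=3,fy=3))
E
```

```text
now bay [-0.0534 -0.0583] z 0.1816 yawbay -0.303 F [-0.6 -0.3  0.5] t 12.53 w 0.0003
xyz [7, 0, 0] rot y -0.033
xyz [21, 0, -2] rot y -0.103
xyz [33, 0, -4] rot y -0.163
xyz [45, 0, -4] rot y -0.223
xyz [53, 0, -4] rot y -0.263
xyz [61, 0, -4] rot y -0.303
```

View pics/p10s.png

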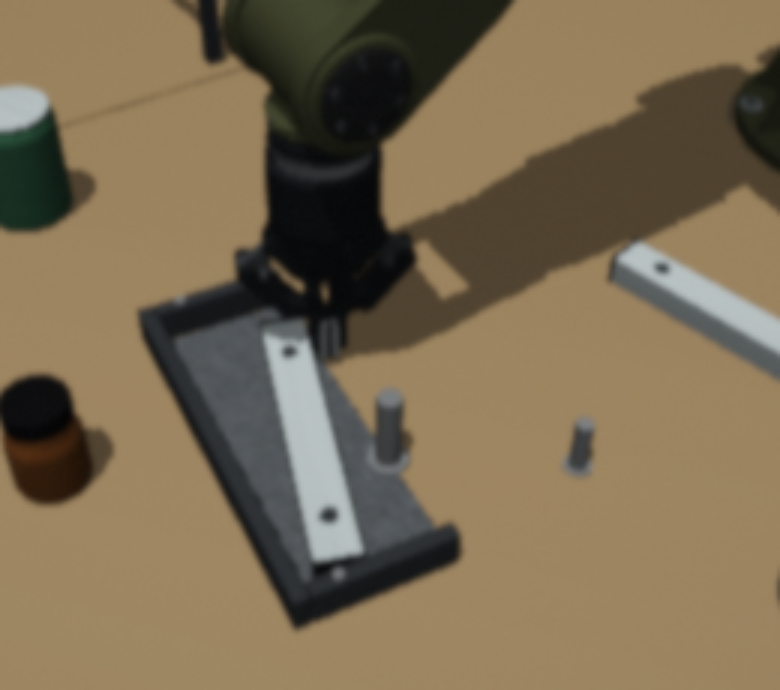

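View pics/p10.png

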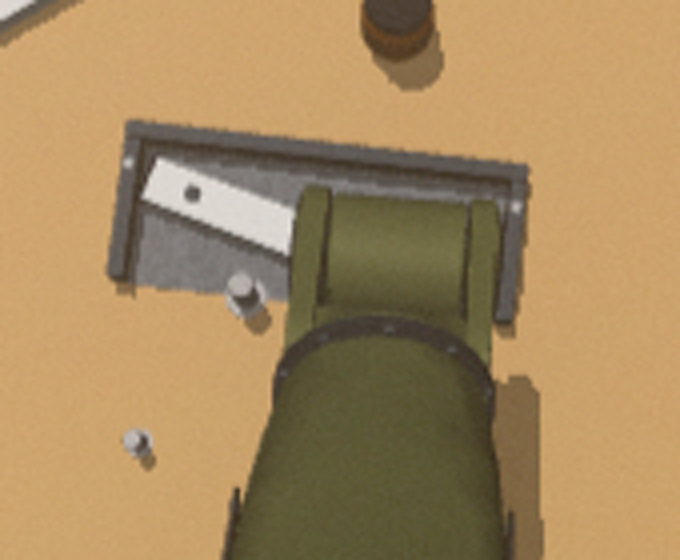

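arm_command([
  {"xyz": [8, 0, 0], "delta_rot": [0, -0.03, 0]},
  {"xyz": [16, 0, -1], "delta_rot": [0, -0.07, 0]},
  {"xyz": [24, 0, -2], "delta_rot": [0, -0.12, 0]},
  {"xyz": [32, 0, -3], "delta_rot": [0, -0.16, 0]},
  {"xyz": [40, 0, -3], "delta_rot": [0, -0.2, 0]},
  {"xyz": [47, 0, -3], "delta_rot": [0, -0.23, 0]},
])

```text
t: 13.38
ee_pos: [0.625, -0.0388, 0.1817]
ee_rot: [[0.982, 0.001, 0.188], [-0.188, -0.003, 0.982], [0.001, -1.0, -0.003]]
ft_force: [-1.5, 0.7, 0.4]
gripper_width: 0.0
```

```bash
python3 - <<'E'
from h import *
rows([(.0035,-.08,.182,0),(.0035,.0,.182,0)]); look("p11")
im=optics.capture("scene");cv2.imwrite("pics/p11s.png",cv2.resize(im[90:320,200:460,::-1],None,fx=3,fy=3))
E
```

```text
now bay [-0.0089 -0.0756] z 0.1817 yawbay -0.073 F [-1.5  0.7  0.4] t 13.38 w 0.0
xyz [13, 0, -3] rot y -0.073
xyz [7, -1, 76] rot y -0.073
```

View pics/p11s.png

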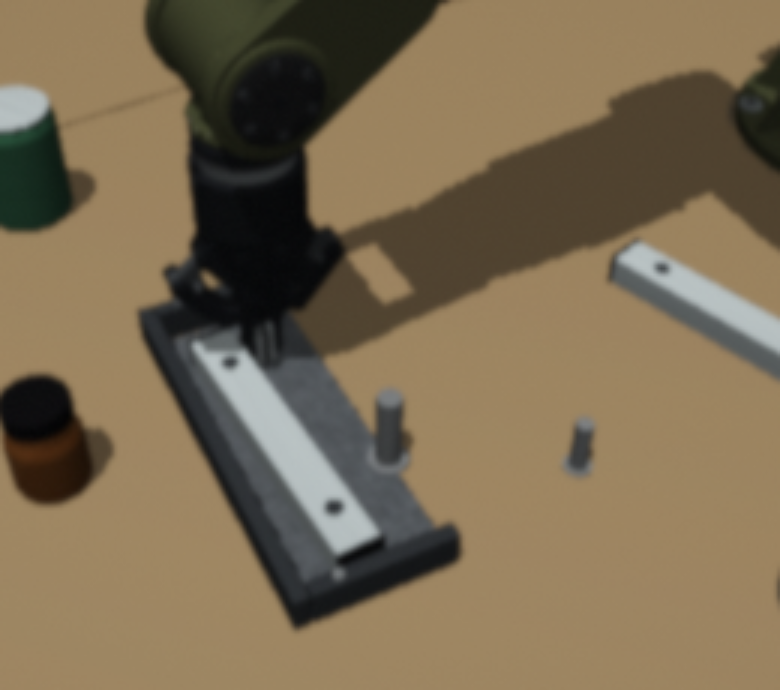

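View pics/p11.png

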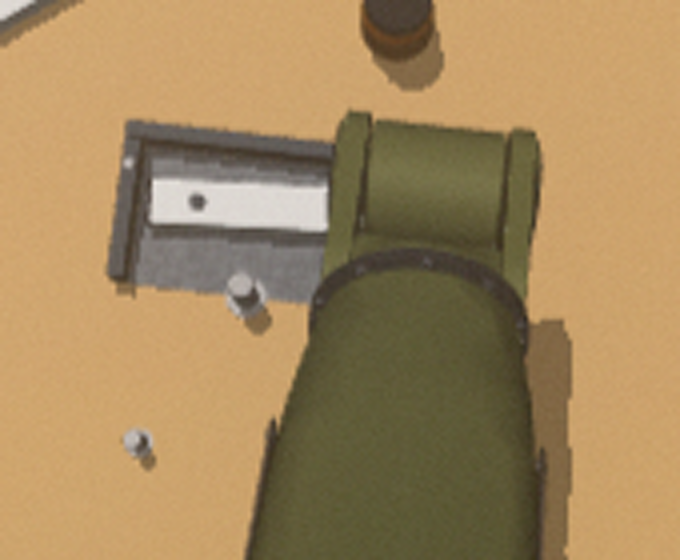

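arm_command([
  {"xyz": [-12, 0, 0], "delta_rot": [0, -0.02, 0]},
  {"xyz": [-26, 0, 5], "delta_rot": [0, -0.07, 0]},
  {"xyz": [-28, 0, 35], "delta_rot": [0, -0.073, 0]},
  {"xyz": [-30, 0, 65], "delta_rot": [0, -0.073, 0]},
  {"xyz": [-31, 0, 86], "delta_rot": [0, -0.073, 0]},
  {"xyz": [-25, 0, 86], "delta_rot": [0, -0.073, 0]},
  {"xyz": [-17, 0, 87], "delta_rot": [0, -0.073, 0]},
  {"xyz": [-9, 0, 87], "delta_rot": [0, -0.073, 0]},
  {"xyz": [-3, 0, 88], "delta_rot": [0, -0.073, 0]},
])

```text
t: 14.6
ee_pos: [0.6392, 0.0473, 0.1814]
ee_rot: [[0.993, 0.001, 0.118], [-0.118, -0.003, 0.993], [0.001, -1.0, -0.003]]
ft_force: [-2.9, 0.2, 2.2]
gripper_width: 0.0001
```

```bash
python3 - <<'E'
from h import *
rows([(.0035,.012,.182,0)]); look("p12")
im=optics.capture("scene");cv2.imwrite("pics/p12s.png",cv2.resize(im[90:320,200:460,::-1],None,fx=3,fy=3))
E
```

```text
now bay [-0.0048  0.0115] z 0.1814 yawbay -0.002 F [-2.9  0.2  2.2] t 14.6 w 0.0001
xyz [8, -1, 0] rot y -0.002
```

View pics/p12s.png

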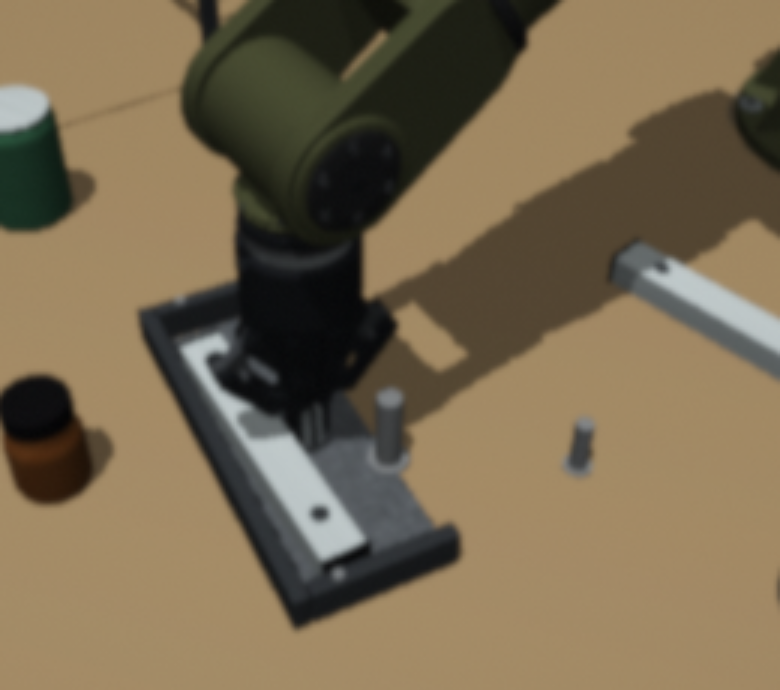

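View pics/p12.png

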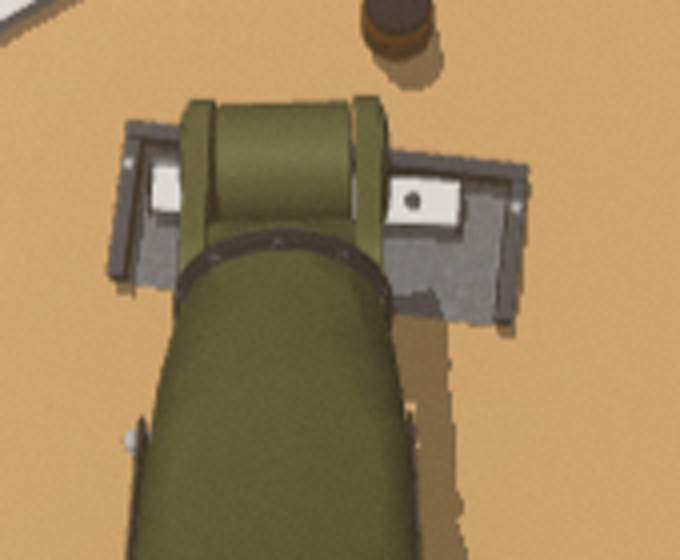

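arm_command([
  {"xyz": [3, 0, 0], "delta_rot": [0, 0, 0]},
  {"xyz": [6, 0, 0], "delta_rot": [0, 0, 0]},
  {"xyz": [8, 0, 0], "delta_rot": [0, 0, 0]},
])

```text
t: 15.08
ee_pos: [0.6473, 0.0467, 0.1813]
ee_rot: [[0.993, 0.002, 0.117], [-0.117, -0.003, 0.993], [0.002, -1.0, -0.003]]
ft_force: [-2.4, 1.5, 0.7]
gripper_width: -0.0
```

```bash
python3 - <<'E'
from h import *
rows([(.0035,.012,.182,0)]); look("p13")
im=optics.capture("scene");cv2.imwrite("pics/p13s.png",cv2.resize(im[140:320,250:400,::-1],None,fx=3.3,fy=3.3))
E
```

```text
now bay [0.0033 0.0119] z 0.1813 yawbay -0.001 F [-2.4  1.5  0.7] t 15.07 w -0.0
xyz [0, -1, 0] rot y -0.001
```

View pics/p13.png

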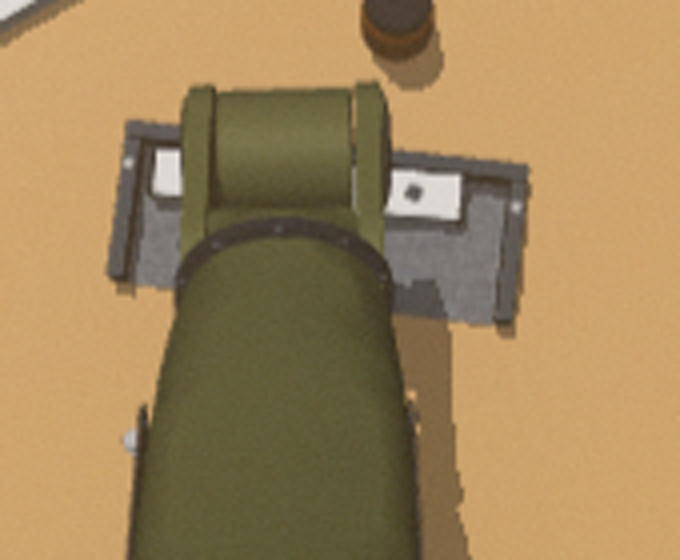

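arm_command([
  {"xyz": [2, 0, 0], "delta_rot": [0, 0, 0]},
  {"xyz": [3, 0, 0], "delta_rot": [0, 0, 0]},
])

```text
t: 15.42
ee_pos: [0.6503, 0.0464, 0.1814]
ee_rot: [[0.993, 0.002, 0.117], [-0.117, -0.003, 0.993], [0.002, -1.0, -0.003]]
ft_force: [-5.8, 1.3, 0.3]
gripper_width: -0.0001
```

arm_command([
  {"xyz": [1, 0, 0], "delta_rot": [0, 0, 0]},
  {"xyz": [2, 0, 0], "delta_rot": [0, 0, 0]},
])

```text
t: 15.68
ee_pos: [0.6515, 0.0464, 0.1812]
ee_rot: [[0.993, -0.003, 0.117], [-0.117, -0.003, 0.993], [-0.003, -1.0, -0.003]]
ft_force: [-23.0, 2.3, 12.7]
gripper_width: -0.0
```

arm_command([
  {"xyz": [-8, 0, 0], "delta_rot": [0, 0, 0]},
  {"xyz": [-24, 0, 0], "delta_rot": [0, 0, 0]},
  {"xyz": [-28, -40, -5], "delta_rot": [0, 0, 0]},
  {"xyz": [-60, -90, -30], "delta_rot": [0, 0, 0]},
  {"xyz": [-110, -120, -60], "delta_rot": [0, 0, 0]},
  {"xyz": [-160, -120, -90], "delta_rot": [0, 0, 0]},
  {"xyz": [-210, -120, -120], "delta_rot": [0, 0, 0]},
  {"xyz": [-240, -120, -140], "delta_rot": [0, 0, 0]},
  {"xyz": [-240, -120, -140], "delta_rot": [0, 0, 0]},
])

```text
t: 16.8
ee_pos: [0.3957, -0.0648, 0.3029]
ee_rot: [[0.993, -0.002, 0.119], [-0.119, -0.004, 0.993], [-0.002, -1.0, -0.004]]
ft_force: [0.1, -0.6, 0.5]
gripper_width: -0.0006
```

```bash
python3 - <<'E'
from h import *
rows([]); look("p14",crop=(255,130,125,90))
im=optics.capture("scene");cv2.imwrite("pics/p14s.png",cv2.resize(im[140:320,210:400,::-1],None,fx=3.3,fy=3.3,interpolation=cv2.INTER_CUBIC))
E
```

```text
now bay [-0.2336 -0.1282] z 0.3029 yawbay -0.003 F [ 0.1 -0.6  0.5] t 16.8 w -0.0006
```

View pics/p14.png

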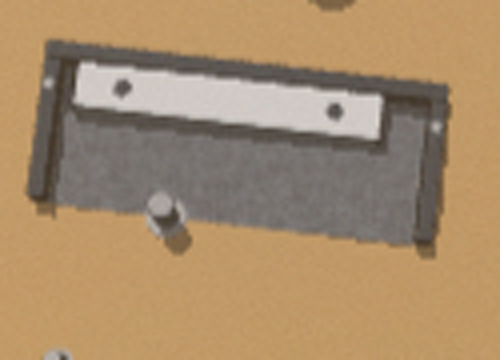

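View pics/p14s.png

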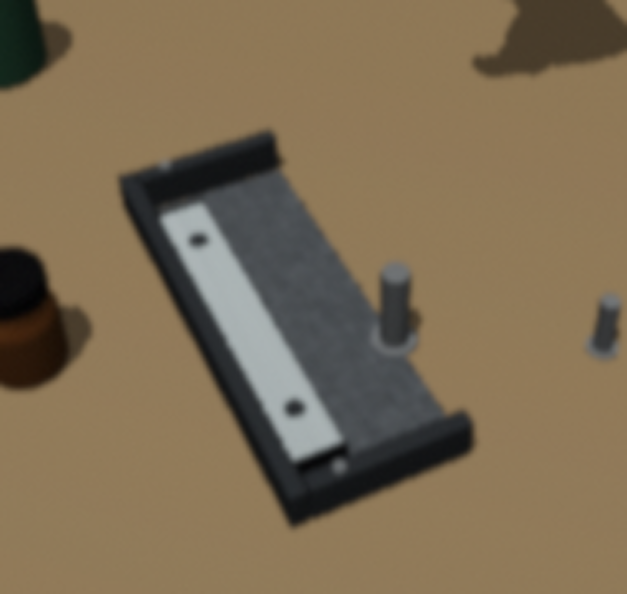

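```bash
python3 - <<'E'
from h import *
c=lambda L:[np.array(p)/4+[254.6,129.6] for p in L]
r,e=fit("top",RAIL,c([(77,60),(384,95),(380,140),(72,105)]),.025,[.66,.05,-.1]);print(e)
b,e2=fit("top",BAY,c([(48,40),(448,88),(28,197),(46,200),(436,242),(416,240)]),.03,[.64,.035,0]);print("bay",b,e2)
R=np.array([[np.cos(b[2]),-np.sin(b[2])],[np.sin(b[2]),np.cos(b[2])]])
C=R.T@(r[:2]-b[:2]);print("rail in bay",C,"ang",r[2]-b[2],"old bay",w2b(r),r[2]-PHI)
im=optics.capture("top");cv2.imwrite("pics/p15.png",cv2.resize(im[135:170,262:368,::-1],None,fx=7.5,fy=7.5,interpolation=cv2.INTER_NEAREST))
for t in ("mug","canister","jar"):
    for d in landmark_of(t,"top")[:1]: print(t,ray("top",d['position'],0)[:2])
E
```

```text
[-0.4  0.   0.7  0.1  0.4 -0.  -0.7 -0.1]
bay [ 0.64279809  0.03490571 -0.11720227] [-0.1  0.2  0.8 -0.7 -0.2  0.1 -0.4 -0.1 -0.4  0.3  0.3  0.3]
rail in bay [0.03517854 0.01184827] ang -0.0029112310240735906 old bay [0.03542943 0.01145498] -0.0036135000977130793
mug [0.44429101 0.34147102]
canister [ 0.70161318 -0.31214532]
jar [ 0.79493262 -0.01800413]
```

View pics/p15.png

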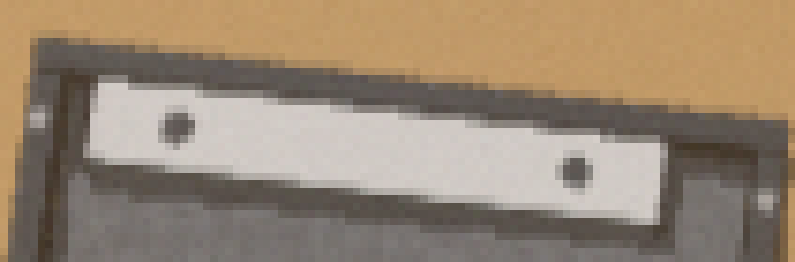

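The rail's back face fits at bay x of about 51 mm, against a wall face at 50 mm, so it is flush within measurement error. Its angle error is about 0.2°, and the gripper is clear. I'm handing in.

```bash
python3 -c "
from cell import r,sensors
print(r.sign_off(), sensors.state()['t'])"
```

```text
the job is handed in; nothing more can be done
the job is handed in; nothing more can be done
```

The rail is in the bay, flat along the back wall, and I handed the job in about 17 s after the start. I only pushed it, with the fingers closed throughout. First I swung the post-side end toward the mouth, then pushed from the other end face so it went in at about 40° and behind the post. After that I pushed the far end round and pressed the whole rail back at mid-length.

**Last checks:**
- **Rail position:** the top-view fit puts the rail's back face at bay x of about 51 mm, where the wall face is at 50 mm. It is about 0.2° off parallel, with its centre at y of about +12 mm, so it is flush within the roughly 2 mm calibration.
- **Bystanders:** the mug, canister and jar read within about 8 mm of where they first did. That is the scatter of the detections, and the arm never went near them.
- **Forces:** the highest reading was about 64 N at the wrist, when the leading end met the corner of the bay. I backed off there. The final press against the wall read about 26 N.

The forces are readings at the end of each move, so a brief peak in between could have been higher. Sign-off reported no verdict.

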